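# Butt the loose board end against the stitching board

### The job

The saddler's wooden stitching board on the bench lacks its loose end piece, which lies nearby: a short block of the same brown wood with the same dark line along its top. Set it flat on the bench, line up, against the free end of the fixed board, end to end in one straight run with the gap closed, and let go of it. Leave the black rubber block and the pale marble block where they are.

Things in the scene. Friction and masses are not known exactly. Their poses are not given: they have to be found in the camera images.
- board: Fixed brown wooden stitching board, screwed to the bench, 50 mm wide (x), 280 mm long (y), 40 mm high (z), with a dark line along the middle of its top. Origin: on the bench, under the middle of its free end face. Its y axis runs along the board, from the free end (y = 0) into the board; so the place for the loose piece lies on its -y side. z up. A dark steel cleat, 140 mm wide over its feet and up to 43 mm high, holds it down near the other end (y = 240 to 270 mm).
- piece: Loose end piece of the board, a brown wooden block 50 mm wide (x) by 110 mm long (y) by 40 mm high (z), about 0.14 kg, a dark line lengthwise on its top. Origin: centre of its underside; y along its length, z up. Either end may meet the board. It can be gripped from above across its 50 mm width.
- rubber_block: Bystander: loose black rubber block, 50 mm wide (x) by 110 mm long (y) by 40 mm high (z). Origin: centre of its underside, y along its length, z up.
- marble_block: Bystander: loose pale marble block, 50 mm wide (x) by 110 mm long (y) by 40 mm high (z). Origin: centre of its underside, y along its length, z up.
Not all that is in view belongs to the job. Several things have the shape of the piece; the one meant has the colours described above.

How it is judged (in metres and radians):
At the end, for the whole second after the job is handed in: The loose piece lies released and at rest, flat on the bench, line up (within 5 mm and 6 degrees), its near end at most 10 mm from the board's free end (its centre 50 to 65 mm from it along the board), within 12 mm of the board's centre line and 10 degrees of its direction (y of piece in the frame of board between -0.065 and -0.05 m and x of piece in the frame of board between -0.012 and 0.012 m and angle between the y axis of piece and the y axis of board, either way round below 0.175 rad and angle between piece's own z axis and vertical below 0.1 rad and height (world z) of piece between -0.005 and 0.005 m and linear speed of piece below 0.01 m/s); the robot touches nothing.
It fails at once if the rubber block is shifted by more than 30 mm or tipped (distance of rubber_block from where it was at the start of the episode above 0.03 m or angle between rubber_block's own z axis and vertical above 0.35 rad).
It fails at once if the marble block is shifted by more than 30 mm or tipped (distance of marble_block from where it was at the start of the episode above 0.03 m or angle between marble_block's own z axis and vertical above 0.35 rad).
It also fails if it takes over 32 s, if anything falls off the work surface, if the arm or the gripper's body presses on something with over 40 N, if the wrist force passes 120 N, or if a joint passes its speed limit or range.

### The arm

A 6-joint arm with a two-finger parallel gripper is mounted at the origin on the work surface. World frame = base frame: x ahead of the robot, y to its left, z up, the work surface at z = 0. Lengths are in mm, angles in rad, forces in N, time in s.
With the tool pointing down it reaches from about 350 to 975 mm from the base axis. Payload 7.1 kg.
Tool frame: the origin (TCP) lies between the finger pads; the fingertips stand 19 mm ahead of it and the grasp point (between the pads) is the TCP; z points along the fingers, y is the line along which they close (so a half turn about z gives the same grasp; the last joint's range is limited). The gripper opens to 88 mm and grips with 3 to 60 N. Pads are 20 mm wide; open, the fingers measure 115 mm over their backs; the gripper's body (75 mm by 178 mm) begins 61 mm behind the grasp point.
Start: joints at [1.194, 0.423, 1.63, -0, 1.089, -0.019], TCP at [218.852, 585.413, 241.675] pointing down, gripper open.
Joint ranges: [-3, 3], [-0.9, 2.11], [0.09, 2.58], [-1.31, 4.45], [0.11, 2.69], [-2.54, 2.54]. Speed limits (rad/s): [2.39, 2.39, 3.01, 3.14, 3.14, 3.14].

### API

Orientations are given as a rotation vector (axis times angle).
In Python, from workcell import ctrl gives the robot as it stands.
- The arm moves only by the tool arm_command, never from a script. Its argument "series" is a list of rows, each an object with "linear": the shift along the tool's x, y, z in m, a list of three; "turn": the turn about the tool's z in rad. A call has 1 to 10 rows; each row shifts and turns the commanded pose from where the row before left it, along the tool's axes as they then stand; what a row does not reach is not made up. A row lasts 1/10 s, in which the tool goes at most 50 mm and 8.59 degrees, less where a joint would pass 70% of its speed; a pose out of reach is approached as far as the arm can. A call with a gripper value outside its range is refused whole. "jaw" is the opening, from -1 (shut) to 1 (fully open), set as the call begins (left out, the last holds). The fingers move at their own pace and stop on an object; the grip force is fixed at half the most. Time passes only in rows, so rows that do not move let the fingers close. It gives the time, the measured TCP pose, the force, the opening and the grip force at its end, in the units of the state.
- ctrl.get_obs(): the state, without advancing time (a new reading comes with each control period).
- ctrl.get_image(name): name is "scene" or "top"; returns a dict with "frame" (384x512x3 uint8, blue, green, red), "fx", "fy", "cx", "cy" (pixels), "rvec" (rotation vector, rad) and "tvec" (3), from world to camera coordinates, as OpenCV has them. Camera axes: x right, y down, z forward; pixel columns grow to the right and rows downward; lengths in mm; the calibration is good to about 2 mm. A picture is of the moment at which its call begins. There is no depth.
- ctrl.close_job(): hands the job in; it is judged then, once.
The state is a dict: "t": time; "qpos": joint angles; "qvel": joint speeds; "joint_torque": joint torques, N m; "ee_pos": TCP position; "orientation": TCP orientation; "ft_force": force on the tool from outside, world axes, zero at the start; "moment": the same for the moment, N m; "width": finger opening in mm; "grasp_force": force on a finger pad.
Only numpy, scipy, OpenCV 4.12 (cv2) and the standard library are available. Lean on these libraries where they do the work, as an engineer would, in place of code of your own. Each camera call takes 0.05 s, during which the arm holds its last target. There are 200 camera calls.

## Working session

There is one attempt and no reset: what is moved stays moved. The work goes in short steps, Python scripts to look and compute and a tool call to move; the robot and the scene stay as the last step left them, time stands still between calls to the robot, and variables do not carry over. Pictures are saved under pics/ and viewed, at most 10 in all, crops included, and the job is handed in when it is done.

Besides the shell and the picture viewer there is one more tool, called after "Request:" as name(argument=value, ...) on one line, values as JSON. arm_command: Moves the arm, as the interface text tells. Its arguments: {"type":"object","properties":{"series":{"type":"array"},"jaw":{"type":"number"}},"required":["series"]}

```bash
mkdir -p pics; cat > h.py <<'E'
import numpy as np, cv2
from workcell import ctrl
def ray(im,uv,z):
    R,_=cv2.Rodrigues(np.array(im["rvec"],float)); t=np.array(im["tvec"],float).ravel()
    C=-R.T@t; d=R.T@np.array([(uv[0]-im["cx"])/im["fx"],(uv[1]-im["cy"])/im["fy"],1])
    return (C+d*(z-C[2])/d[2])
E
python3 - <<'E'
from h import *
for n in("top","scene"):
    im=ctrl.get_image(n); cv2.imwrite(f"pics/{n}0.png",im["frame"])
    R,_=cv2.Rodrigues(np.array(im["rvec"],float)); print(n,-R.T@np.array(im["tvec"]).ravel(),im["fx"])
o=ctrl.get_obs(); print(o["t"],o["ee_pos"],o["orientation"],o["width"],o["ft_force"])
E
```

```text
top [487.5595997  -97.3228391  951.28999157] 444.6212462573791
scene [ 972.08788242 -399.32644359  571.72665199] 356.05550905312526
0.1 [218.68399297 584.99153239 240.98369251] [-5.58966014e-01 -3.09118995e+00  2.12263746e-03] 87.60841220520466 [-1.0031256  -0.22675518  0.04296298]
```

View pics/top0.png

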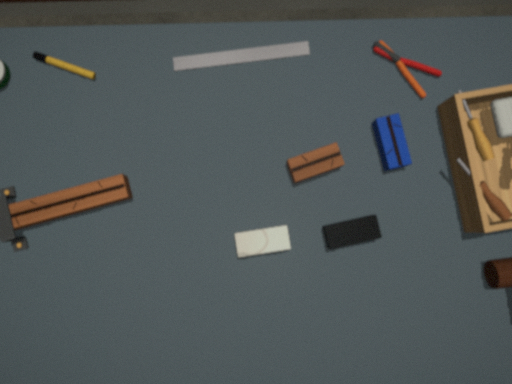

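View pics/scene0.png

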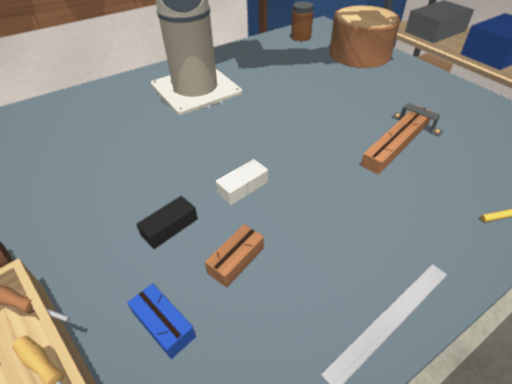

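The top view shows the brown piece with its dark line up at about (315,163) and the board's free end at about (127,188). The marble is at (263,241), the rubber at (352,232), and the blue lookalike at (393,142). Next I'll measure them.

```bash
cat >> h.py <<'E'
def brown(im,roi):
    u0,v0,u1,v1=roi; hsv=cv2.cvtColor(im["frame"],cv2.COLOR_BGR2HSV)
    m=cv2.inRange(hsv,(3,90,60),(20,255,255)); k=np.zeros_like(m); k[v0:v1,u0:u1]=m[v0:v1,u0:u1]
    k=cv2.morphologyEx(k,cv2.MORPH_CLOSE,np.ones((7,7)))
    c=max(cv2.findContours(k,cv2.RETR_EXTERNAL,cv2.CHAIN_APPROX_NONE)[0],key=cv2.contourArea)
    return cv2.boxPoints(cv2.minAreaRect(c)),c
E
python3 - <<'E'
from h import *
im=ctrl.get_image("top")
for n,roi in(("piece",(270,130,360,195)),("board",(10,160,145,240))):
    b,c=brown(im,roi); print(n,b.round(1).tolist()); print(np.array([ray(im,p,40)[:2] for p in b]).round(1).tolist())
f=im["frame"]
a=cv2.resize(f[135:195,275:355],None,fx=7,fy=7,interpolation=cv2.INTER_NEAREST)[:, :395]
A=cv2.resize(f[135:191,278:352],(518,392),interpolation=cv2.INTER_NEAREST)
B=cv2.resize(f[165:235,70:144],(266*1,252),interpolation=cv2.INTER_NEAREST)
B=cv2.resize(f[165:221,100:137],(259,392),interpolation=cv2.INTER_NEAREST)
cv2.imwrite("pics/crop1.png",cv2.convertScaleAbs(np.hstack([A,B]),alpha=1.6))
E
```

```text
piece [[285.70001220703125, 159.39999389648438], [336.29998779296875, 141.6999969482422], [344.3999938964844, 164.89999389648438], [293.79998779296875, 182.60000610351562]]
[[630.4, -168.0], [664.8, -274.4], [615.8, -289.2], [581.7, -183.2]]
board [[6.5, 204.1999969482422], [125.19999694824219, 172.5], [131.8000030517578, 197.3000030517578], [13.100000381469727, 229.0]]
[[552.7, 406.4], [611.7, 163.6], [560.1, 150.3], [501.8, 392.1]]
```

View pics/crop1.png

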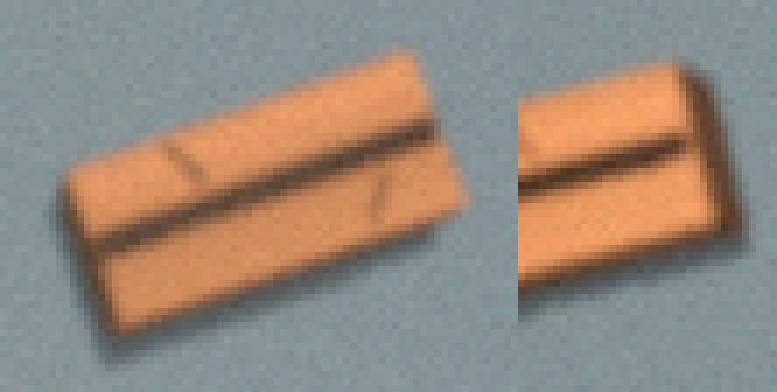

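The crop shows the piece's top-face corners at about (287.7,159.6), (336.6,142.1), (344.6,164.3) and (294.4,182.4), which match the mask. On the board, the dark end face is inside the mask. The end of its top face runs from about (122.9,174.0) to (128.6,197.6).

```bash
python3 - <<'E'
from h import *
im=ctrl.get_image("top")
f=im["frame"]
def top(roi):
    u0,v0,u1,v1=roi; r=f[v0:v1,u0:u1,2]; b=f[v0:v1,u0:u1,0]
    m=((r.astype(int)>b+25)&(r>80)).astype(np.uint8)*255
    m=cv2.morphologyEx(m,cv2.MORPH_CLOSE,np.ones((7,7)))
    c=max(cv2.findContours(m,cv2.RETR_EXTERNAL,cv2.CHAIN_APPROX_NONE)[0],key=cv2.contourArea)+np.array([u0,v0])
    P=np.array([ray(im,p,40)[:2] for p in c[:,0]],np.float32)
    return cv2.boxPoints(cv2.minAreaRect(P)).astype(float)
for n,roi in(("piece",(270,130,360,195)),("board",(20,160,145,240))):
    q=top(roi); L=[np.linalg.norm(q[1]-q[0]),np.linalg.norm(q[2]-q[1])]
    if L[0]<L[1]: q=np.roll(q,-1,0)   # q0-q1 long
    if q[0,1]>q[1,1]: q=q[[1,0,3,2]]
    d=(q[1]-q[0])/np.linalg.norm(q[1]-q[0]); lo=(q[0]+q[3])/2; c=q.mean(0)
    print(n,"ctr",c.round(1),"low-y end",lo.round(1),"ang",np.arctan2(d[1],d[0]).round(3),"LW",sorted(np.round(L,1)))
e=[ray(im,p,40)[:2] for p in((122.9,174.0),(128.6,197.6))]; print("end corners",np.round(e,1),np.mean(e,0).round(1))
for n,m in(("marble",((f.min(2)>130))),("rubber",(f.max(2)<35))):
    k=np.zeros(m.shape,np.uint8); k[205:260,225:390]=m[205:260,225:390]*255
    c=max(cv2.findContours(k,0,1)[0],key=cv2.contourArea); print(n,np.array([ray(im,p,40)[:2] for p in cv2.boxPoints(cv2.minAreaRect(c))]).round().tolist())
o=ctrl.get_obs();R,_=cv2.Rodrigues(np.array(o["orientation"]));print(R.round(3),o["t"])
E
```

```text
piece ctr [ 624.3 -229.7] low-y end [ 641.4 -282.2] ang 1.886 LW [np.float64(51.3), np.float64(110.5)]
board ctr [559.2 273.4] low-y end [586.  162.6] ang 1.808 LW [np.float64(52.4), np.float64(227.9)]
end corners [[608.8 168.4]
 [559.7 156.8]] [584.2 162.6]
marble [[483.0, -57.0], [496.0, -166.0], [447.0, -172.0], [433.0, -64.0]]
rubber [[490.0, -239.0], [510.0, -347.0], [465.0, -355.0], [445.0, -247.0]]
[[-0.937  0.35  -0.   ]
 [ 0.35   0.937 -0.001]
 [ 0.    -0.001 -1.   ]] 0.2
```

Request:
arm_command(series=[{"linear":[0,0,0],"turn":0.128},{"linear":[0,0,0],"turn":0.128},{"linear":[0,0,0],"turn":0.128},{"linear":[0,0,0],"turn":0.128},{"linear":[0,0,0],"turn":0.128},{"linear":[0,0,0],"turn":0.128},{"linear":[0,0,0],"turn":0.13},{"linear":[-0.045,0.0067,0],"turn":0},{"linear":[-0.045,0.0067,0],"turn":0},{"linear":[-0.045,0.0067,0],"turn":0}], jaw=1)

```text
t: 1.2
ee_pos: [280.0, 461.9, 241.4]
orientation: [1.844, 2.543, -0.001]
ft_force: [0.7, 0.8, -0.1]
width: 87.8
grasp_force: 0.0
```

Request:
arm_command(series=[{"linear":[-0.045,0.0067,0],"turn":0},{"linear":[-0.045,0.0067,0],"turn":0},{"linear":[-0.045,0.0067,0],"turn":0},{"linear":[-0.045,0.0067,0],"turn":0},{"linear":[-0.045,0.0067,0],"turn":0},{"linear":[-0.045,0.0067,0],"turn":0},{"linear":[-0.045,0.0067,0],"turn":0},{"linear":[-0.045,0.0067,0],"turn":0},{"linear":[-0.045,0.0067,0],"turn":0},{"linear":[-0.045,0.0067,0],"turn":0}])

```text
t: 2.2
ee_pos: [483.4, 54.3, 241.8]
orientation: [1.846, 2.542, 0.0]
ft_force: [0.2, 0.6, 0.0]
width: 87.9
grasp_force: 0.0
```

Request:
arm_command(series=[{"linear":[-0.045,0.0067,0],"turn":0},{"linear":[-0.045,0.0067,0],"turn":0},{"linear":[-0.045,0.0067,0],"turn":0},{"linear":[-0.045,0.0067,0],"turn":0},{"linear":[-0.045,0.0067,0],"turn":0},{"linear":[-0.045,0.0067,0],"turn":0},{"linear":[-0.045,0.0067,0],"turn":0},{"linear":[0,0,0],"turn":0},{"linear":[0,0,0],"turn":0}])

```text
t: 3.1
ee_pos: [624.7, -229.4, 240.9]
orientation: [-1.847, -2.54, 0.0]
ft_force: [-0.2, 0.5, -0.1]
width: 87.4
grasp_force: 0.0
```

```bash
cat >> h.py <<'E'
def togo(x,y,ang=None):
    o=ctrl.get_obs();R,_=cv2.Rodrigues(np.array(o["orientation"]));p=np.array(o["ee_pos"])
    psi=np.arctan2(R[1,1],R[0,1]); v=np.array([x,y,p[2]])-p
    print("t",round(o["t"],2),"pos",p.round(1),"psi",psi.round(3),"tool shift mm",(R.T@v).round(1),"w",round(o["width"],1),"gf",o["grasp_force"],"F",np.round(o["ft_force"],1),"z",R[:,2].round(3))
    if ang is not None: print("turn",round(psi-ang,3))
E
python3 -c "
from h import *
togo(624.3,-229.7,1.886-np.pi/2)"
```

```text
t 3.1 pos [ 624.7 -229.4  240.9] psi 0.313 tool shift mm [-0.1 -0.5  0. ] w 87.4 gf 0.0 F [-0.2  0.5 -0.1] z [-0.001  0.001 -1.   ]
turn -0.002
```

Request:
arm_command(series=[{"linear":[0,0,0.04],"turn":0},{"linear":[0,0,0.04],"turn":0},{"linear":[0,0,0.04],"turn":0},{"linear":[0,0,0.035],"turn":0},{"linear":[0,0,0.03],"turn":0},{"linear":[0,0,0.02],"turn":0},{"linear":[0,0,0.01],"turn":0},{"linear":[0,0,0],"turn":0}])

```text
t: 3.9
ee_pos: [624.0, -227.3, 25.6]
orientation: [-1.842, -2.541, 0.001]
ft_force: [0.3, -0.5, 0.4]
width: 87.9
grasp_force: 0.0
```

Request:
arm_command(series=[{"linear":[0,0,0],"turn":0},{"linear":[0,0,0],"turn":0},{"linear":[0,0,0],"turn":0},{"linear":[0,0,0],"turn":0},{"linear":[0,0,0],"turn":0},{"linear":[0,0,0],"turn":0},{"linear":[0,0,0],"turn":0},{"linear":[0,0,0],"turn":0}], jaw=-1)

```text
t: 4.7
ee_pos: [625.3, -228.9, 27.1]
orientation: [1.845, 2.542, 0.0]
ft_force: [-1.3, 0.2, 5.2]
width: 49.9
grasp_force: 30.0
```

Request:
arm_command(series=[{"linear":[0,0,-0.02],"turn":0},{"linear":[0,0,-0.04],"turn":0},{"linear":[0,0,0],"turn":0.038},{"linear":[0,0,0],"turn":0.038},{"linear":[0,0,0],"turn":0}])

```text
t: 5.2
ee_pos: [624.8, -228.7, 86.4]
orientation: [-1.941, -2.47, 0.0]
ft_force: [0.2, 0.2, -1.8]
width: 49.9
grasp_force: 30.0
```

Request:
arm_command(series=[{"linear":[0.032,0.0053,0],"turn":0},{"linear":[0.032,0.0053,0],"turn":0},{"linear":[0.032,0.0053,0],"turn":0},{"linear":[0.032,0.0053,0],"turn":0},{"linear":[0.032,0.0053,0],"turn":0},{"linear":[0.032,0.0053,0],"turn":0},{"linear":[0.032,0.0053,0],"turn":0},{"linear":[0.032,0.0053,0],"turn":0},{"linear":[0.032,0.0053,0],"turn":0},{"linear":[0.03,0.0053,0],"turn":0}])

```text
t: 6.2
ee_pos: [600.6, 94.1, 86.0]
orientation: [-1.939, -2.471, 0.001]
ft_force: [0.5, 0.1, -2.1]
width: 49.9
grasp_force: 30.0
```

```bash
python3 -c "
from h import *
togo(601.9,92.6,1.808-np.pi/2)
f=ctrl.get_image('scene')['frame']
g=ctrl.get_image('top')['frame']
cv2.imwrite('pics/mid.png',np.hstack([cv2.resize(f[60:260,250:450],(400,400)),cv2.resize(g[110:260,60:210],(400,400))]))"
```

```text
t 6.2 pos [600.6  94.1  86. ] psi 0.24 tool shift mm [-1.8  0.9 -0. ] w 49.9 gf 29.99908983707428 F [ 0.5  0.1 -2.1] z [-0.001 -0.    -1.   ]
turn 0.003
```

View pics/mid.png

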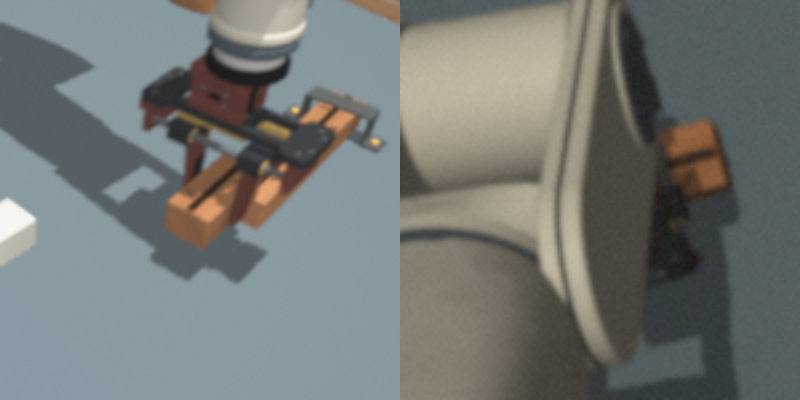

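The picture shows the piece held level, line up, in front of the board's end and roughly in line with it, so I'll lower it and then slide it in.

Request:
arm_command(series=[{"linear":[0,0.0009,0.02],"turn":0},{"linear":[0,0,0.02],"turn":0},{"linear":[0,0,0.01],"turn":0},{"linear":[0,0,0.005],"turn":0},{"linear":[0,0,0.003],"turn":0},{"linear":[0,0,0],"turn":0},{"linear":[0,0,0],"turn":0}])

```text
t: 7.0
ee_pos: [602.7, 92.8, 29.3]
orientation: [1.94, 2.47, 0.001]
ft_force: [-0.6, 1.1, -1.5]
width: 50.0
grasp_force: 30.0
```

```bash
python3 -c "
from h import *
togo(598.4,107.2,1.808-np.pi/2)
im=ctrl.get_image('scene');f=im['frame']
cv2.imwrite('pics/low.png',cv2.resize(f[80:200,310:450],(770,600),interpolation=cv2.INTER_CUBIC)[:600])"
```

```text
t 7.0 pos [602.7  92.8  29.3] psi 0.239 tool shift mm [15.  -0.8 -0. ] w 50.0 gf 29.999612867832184 F [-0.6  1.1 -1.5] z [ 0.001  0.    -1.   ]
turn 0.002
```

View pics/low.png

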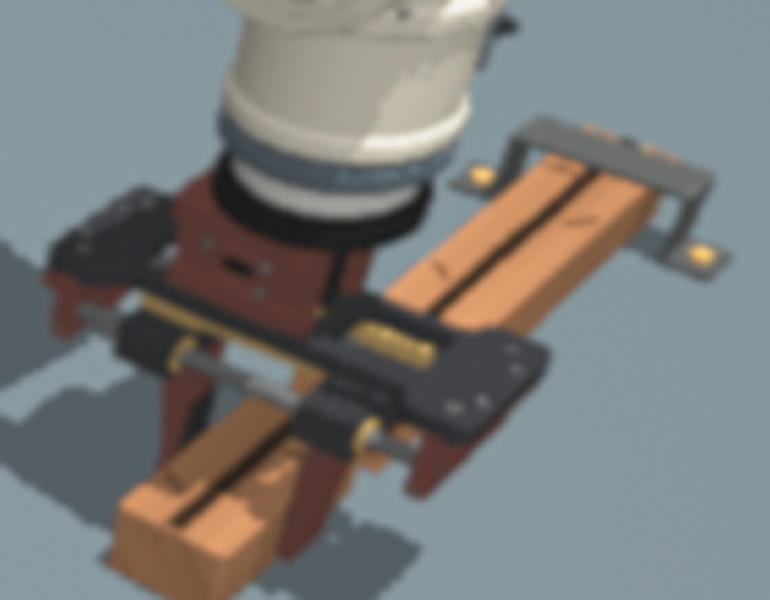

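The dark lines of the piece and the board run straight into each other, and a small gap remains. I'll slide it in until it just touches.

Request:
arm_command(series=[{"linear":[0.005,-0.0004,0],"turn":0},{"linear":[0.005,-0.0004,0],"turn":0},{"linear":[0.003,0,0],"turn":0},{"linear":[0.001,0,0],"turn":0},{"linear":[0,0,0],"turn":0}])

```text
t: 7.55
ee_pos: [598.0, 106.7, 28.7]
orientation: [1.94, 2.471, 0.0]
ft_force: [-0.4, -0.2, -1.7]
width: 49.9
grasp_force: 30.0
```

Request:
arm_command(series=[{"linear":[0.001,0,0],"turn":0},{"linear":[0.001,0,0],"turn":0},{"linear":[0,0,0],"turn":0}])

```text
t: 7.85
ee_pos: [597.6, 108.3, 28.6]
orientation: [-1.941, -2.47, 0.0]
ft_force: [-1.0, -0.5, -1.9]
width: 49.8
grasp_force: 30.0
```

No contact yet, so I'll continue in small steps.

Request:
arm_command(series=[{"linear":[0.001,0,0],"turn":0},{"linear":[0.001,0,0],"turn":0},{"linear":[0,0,0],"turn":0}])

```text
t: 8.15
ee_pos: [597.1, 110.3, 28.7]
orientation: [-1.941, -2.47, 0.0]
ft_force: [-0.0, -0.6, -0.9]
width: 50.1
grasp_force: 30.0
```

Request:
arm_command(series=[{"linear":[0.001,0,0],"turn":0},{"linear":[0,0,0],"turn":0}])

```text
t: 8.35
ee_pos: [596.9, 111.3, 28.7]
orientation: [-1.941, -2.47, -0.0]
ft_force: [-0.3, 1.7, -1.1]
width: 50.1
grasp_force: 30.0
```

Request:
arm_command(series=[{"linear":[0.001,0,0],"turn":0},{"linear":[0.001,0,0],"turn":0},{"linear":[0,0,0],"turn":0}])

```text
t: 8.65
ee_pos: [596.9, 111.6, 28.8]
orientation: [1.938, 2.47, -0.002]
ft_force: [0.8, -9.9, -1.4]
width: 49.8
grasp_force: 30.0
```

```bash
python3 -c "
from h import *
togo(598.4,107.2,1.808-np.pi/2)
im=ctrl.get_image('scene');f=im['frame']
cv2.imwrite('pics/touch.png',cv2.resize(f[110:200,330:435],(700,600),interpolation=cv2.INTER_CUBIC))"
```

```text
t 8.65 pos [596.9 111.6  28.8] psi 0.24 tool shift mm [-4.6  0.4  0. ] w 49.8 gf 30.00170409679413 F [ 0.8 -9.9 -1.4] z [ 0.001 -0.002 -1.   ]
turn 0.003
```

View pics/touch.png

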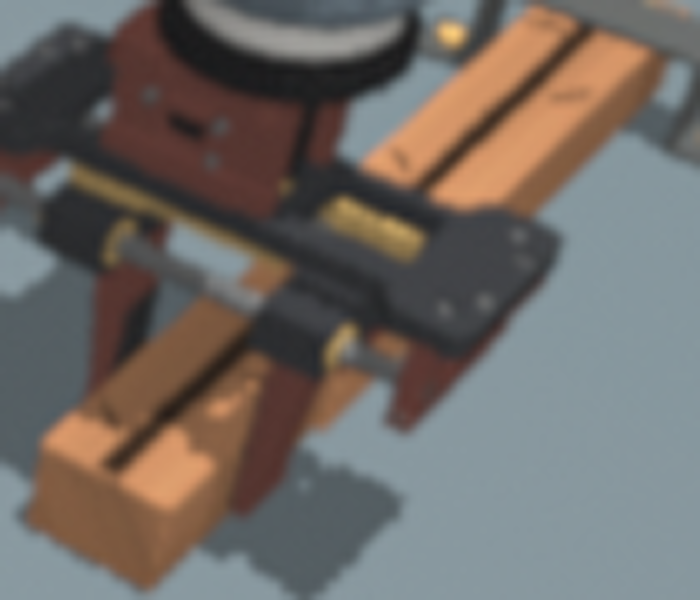

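The pieces have met: the force along the board is about 10 N and the run is straight. I'll back off 2 mm, lower onto the bench and release.

Request:
arm_command(series=[{"linear":[-0.002,0,0],"turn":0},{"linear":[0,0,0.001],"turn":0},{"linear":[0,0,0.001],"turn":0},{"linear":[0,0,0],"turn":0},{"linear":[0,0,0],"turn":0}])

```text
t: 9.2
ee_pos: [597.0, 111.3, 27.2]
orientation: [1.941, 2.47, 0.0]
ft_force: [-2.4, -1.8, 6.3]
width: 50.1
grasp_force: 30.0
```

Request:
arm_command(series=[{"linear":[0,0,0],"turn":0},{"linear":[0,0,0],"turn":0},{"linear":[0,0,0],"turn":0},{"linear":[0,0,0],"turn":0},{"linear":[0,0,0],"turn":0},{"linear":[0,0,0],"turn":0},{"linear":[0,0,0],"turn":0},{"linear":[0,0,0],"turn":0}], jaw=1)

```text
t: 10.0
ee_pos: [596.9, 111.2, 26.7]
orientation: [1.941, 2.47, 0.0]
ft_force: [0.1, 0.5, 0.7]
width: 87.8
grasp_force: 0.0
```

Request:
arm_command(series=[{"linear":[0,0,-0.02],"turn":0},{"linear":[0,0,-0.04],"turn":0},{"linear":[0,0,-0.04],"turn":0},{"linear":[0,0,-0.04],"turn":0},{"linear":[0,0,-0.04],"turn":0},{"linear":[-0.045,0,0],"turn":0},{"linear":[-0.045,0,0],"turn":0},{"linear":[-0.045,0,0],"turn":0},{"linear":[-0.045,0,0],"turn":0},{"linear":[-0.045,0,0],"turn":0}])

```text
t: 11.0
ee_pos: [650.3, -109.2, 206.8]
orientation: [1.941, 2.47, 0.0]
ft_force: [0.3, -0.4, -0.3]
width: 87.5
grasp_force: 0.0
```

Request:
arm_command(series=[{"linear":[-0.045,0,0],"turn":0},{"linear":[-0.045,0,0],"turn":0},{"linear":[-0.045,0,0],"turn":0},{"linear":[0,0,0],"turn":0},{"linear":[0,0,0],"turn":0}])

```text
t: 11.5
ee_pos: [681.7, -239.5, 206.1]
orientation: [-1.943, -2.468, 0.0]
ft_force: [-1.1, -0.4, -0.4]
width: 87.5
grasp_force: 0.0
```

```bash
python3 -c "
from h import *
togo(598.4,107.2,1.808-np.pi/2)
f=ctrl.get_image('scene')['frame'];g=ctrl.get_image('top')['frame']
cv2.imwrite('pics/end.png',np.hstack([cv2.resize(f[90:210,310:430],(400,400)),cv2.convertScaleAbs(cv2.resize(g[130:230,90:190],(400,400)),alpha=1.5)]))"
```

```text
t 11.5 pos [ 681.7 -239.5  206.1] psi 0.237 tool shift mm [3.565e+02 4.000e-01 3.000e-01] w 87.5 gf 0.0 F [-1.1 -0.4 -0.4] z [-0.001  0.001 -1.   ]
turn -0.0
```

View pics/end.png

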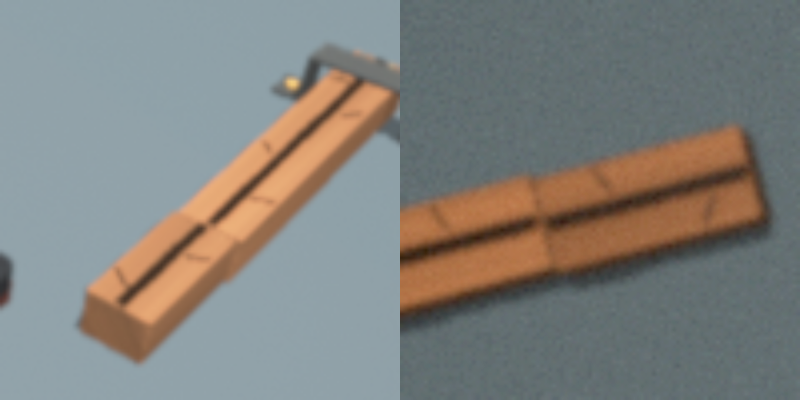

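The piece is flat, line up and released. It butts against the board with at most a hairline gap and a sideways offset of about 2–3 mm, which is within tolerance. The gripper is well clear.

```bash
python3 -c "
from workcell import ctrl
print(ctrl.close_job())"
```

```text
the job is handed in; nothing more can be done
None
```

The end piece is set flat, line up, against the board's free end (gap about closed, 2–3 mm off the centre line by eye) and let go; the gripper went near neither bystander block, and the job was handed in after about 11.5 s with no verdict returned.

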